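# Put the rasp scraper away and lock it in

## Robot

A 6-joint arm with a two-finger parallel gripper is mounted at the origin on the work surface. World frame = base frame: x ahead of the robot, y to its left, z up, the work surface at z = 0. Lengths are in m, angles in degrees, forces in N, time in s.
With the tool pointing down it reaches from about 0.25 to 0.725 m from the base axis. Payload 9.7 kg.
Tool frame: the origin (TCP) lies between the finger pads; the fingertips stand 19 mm ahead of it and the grasp point (between the pads) is the TCP; z points along the fingers, y is the line along which they close (so a half turn about z gives the same grasp; the last joint's range is limited). The gripper opens to 85 mm and grips with 20 to 120 N. Pads are 22 mm wide; open, the fingers measure 114 mm over their backs; the gripper's body (76 mm by 85 mm) begins 54 mm behind the grasp point. The pads swing forward as they close: fully open they stand 13 mm farther back than shut.
Start: joints at [-75.974, 4.979, 10.078, 95.1, 0, 90], TCP at [0.133, -0.534, 0.25] pointing down, gripper open.
Joint ranges: [-179.16, 179.16], [-48.56, 103.87], [-65.8, 70.77], [-126.05, 130.52], [-82.76, 87.17], [-180, 180]. Speed limits (degrees/s): [127.2, 127.2, 147.25, 180, 180, 180].

## Interface

Orientations are given as [roll, pitch, yaw] about the fixed x, y, z axes, in that order (R = Rz(yaw) Ry(pitch) Rx(roll)).
In Python, from workcell import telemetry, camera, calibration, workorder gives the robot as it stands.
- The arm moves only by the tool play_rows, never from a script. Its argument "increments" is a list of rows, each a list of 3 entries, a list of its own where there are three numbers: the shift along the tool's x, y, z in mm, then the turn, a rotation vector about the tool's x, y, z in degrees, then the closure, from 0 (fully open) to 1 (shut). In form: [[[x, y, z], [ax, ay, az], jaw], ...]. A call has 1 to 20 rows; each row is the pose to reach, as a shift and turn from the pose commanded when the call began, along the tool's axes at that moment; what a row does not reach only later rows make up. A row lasts 1/10 s, in which the tool goes at most 50 mm and 8.59 degrees, less where a joint would pass 70% of its speed; a pose out of reach is approached as far as the arm can. A call with a gripper value outside its range is refused whole. The fingers move at their own pace and stop on an object; "grip_force" is the grip in N (left out, the last holds). Time passes only in rows, so rows that repeat a pose let the fingers close. It gives the time, the measured TCP pose, the force, the opening and the grip force at its end, in the units of the state.
- telemetry.get_obs(): the state, without advancing time (a new reading comes with each control period).
- camera(name): name is "scene" or "top" or "wrist"; returns (picture, depth): 400x640x3 uint8, red, green, blue; 400x640 float32, m along the optical axis (not along the pixel's ray), 0 where there is no reading.
- calibration(name): a dict with "vertical_fov" (degrees; the focal length in pixels is half the picture's height over the tangent of half this angle, whatever the lens; pixels are square), "cx", "cy" (the principal point, pixels), "k1" (the pictures are not rectified: a ray, as slopes to the right and down, at radius r is drawn at 1 + k1 r^2 times it, then the intrinsics apply), "rvec" (rotation vector, rad) and "tvec" (3), from world to camera coordinates, as OpenCV has them; the wrist camera has in their place "hand_eye" (4x4, takes a point from camera to tool coordinates, whose origin is the TCP and whose axes are the flange's). Camera axes: x right, y down, z forward; pixel columns grow to the right and rows downward; lengths in m; the calibration is good to about 2 mm. A picture is of the moment at which its call begins: read the wrist's pose just before it. calibration takes no time and is no camera call.
- workorder.job_done(): hands the job in; it is judged then, once.
The state is a dict: "time": time; "q": joint angles; "qd": joint speeds; "joint_efforts": joint torques, N m; "ee_pos": TCP position; "tcp_rot": TCP orientation; "wrist_force": force on the tool from outside, world axes, zero at the start; "torque": the same for the moment, N m; "opening": finger opening in m; "grasp_force": force on a finger pad.
Only numpy, scipy, OpenCV 4.12 (cv2) and the standard library are available. Lean on these libraries where they do the work, as an engineer would, in place of code of your own. Each camera call takes 0.05 s, during which the arm holds its last target. There are 200 camera calls.

## Task

Put the blue-handled rasp scraper away in the empty holder: slide its flat blade, tip first, into the slot until it is fully home against the stop at the back. Then swing the holder's brass keeper by its yellow knob all the way across behind the blade to lock it in. Leave the green scraper and everything else where they are.

Things in the scene. Friction and masses are not known exactly. Their poses are not given: they have to be found in the camera images.
- scraper: Scraper to put away, lying flat, 0.16 kg. Blue handle x -50 to +70 mm, 18 wide (y), 28 high, flat upright sides; then a pale wooden blade, x +70 to +180, 56 wide (44 over the last 15), 5 thick, flush with the handle's underside. Origin: underside, mid-width, a good place to grip from above across y. x runs to the blade tip, z up. Balance point near x = +38.
- scraper_tip (a point): Middle of the blade's tip edge: 180 mm ahead of the scraper's origin along its x, 2.5 mm above its underside.
- holder: The empty wooden holder, fixed. Origin: middle of the slot's mouth, at table level; x points into the slot, z up. Base board 14 mm thick, x -125 to +120, y -42 to +64; before the mouth it is a bare porch that carries the tool's handle. Slot floor z = 14, side walls 61 mm apart (flared to 70 at the mouth), 39 mm out at their outer faces, back stop at x = 108.
- slot_end (a point): Middle of the slot's back end: on the stop's face (holder x = 108 mm), at half the slot's height (z = 19 mm). Over the slot a 12.5 mm wide metal lip overhangs from each side: underside at z = 24 mm (rising to 30 at the mouth), top at 32; open between them. With the tip at the stop the scraper's origin is at holder x = -72 and the blade's back edge 2 mm outside the mouth.
- keeper (a joint): Angle of the brass keeper bar on the empty holder, rad: 0 = open, bar parallel to the slot, beside it; grows counter-clockwise seen from above to 1.571 = shut, at its stop, bar across in front of the mouth behind the blade's back edge. About 1.5 N at the knob moves it; it stays where it is left. Starts at 0 to 0.3.
- keeper_knob (a point): Yellow knob on the keeper, 36 mm from the pivot; this point is on its axis at its top. A plain upright round post, 14 mm in diameter, 27 to 66 mm above the table. At 0 it lies on the holder's +x side of the pivot, at 1.571 on the +y side. Bar: 12 mm wide, 15 to 27 mm above the table; its other arm reaches 39 mm from the pivot, opposite the knob.
- keeper_pivot (a point): Pivot of the keeper (upright axis), 16 mm in front of the mouth and 54 mm to +y of the slot's middle in the holder's frame, 27 mm above the table.
- full_holder: The other holder, the same in shape, already holding the green scraper with its keeper shut; not to be used.
- green_scraper: Green-handled scraper of the same shape, home in the other holder, loose; leave alone. Origin as for the blue one.
- handbell: Brass handbell with a dark wooden handle, 64 mm wide, 130 mm high, standing; leave alone. Origin: centre of its underside.
- can_red: Tin can with a red rim, 74 mm wide, 100 mm high, standing on the right; leave alone. Origin: centre of its underside.
- woodblock: Wooden percussion block, 60 x 140 x 50 mm, far left; leave alone. Origin: centre of its underside.
Not all that is in view belongs to the job. What is shaped like the scraper but orange or purple is not meant.

How it is judged (in metres and radians):
On the way, in this order (a step that is already met when the one before it is completed fails the run):
1. the blue scraper is fully home in the empty holder's slot (x of scraper_tip in the frame of holder between 0.103 and 0.112 m and y of scraper_tip in the frame of holder between -0.006 and 0.006 m and z of scraper_tip in the frame of holder between 0.012 and 0.026 m and angle between the x axis of scraper and the x axis of holder, either way round below 0.09 rad and angle between the z axis of scraper and the z axis of holder, either way round below 0.09 rad), for 0.2 s.
2. the keeper is swung all the way across behind the blade (value of joint keeper above 1.45 rad), for 0.2 s.
At the end, for the whole second after the job is handed in: The blue scraper lies at rest in the empty holder's slot with its tip within 5 mm of the back stop and its blade flat in the slot, and the keeper is shut (above 1.45 rad of 1.571) (all of step 1 and value of joint keeper above 1.45 rad and linear speed of scraper below 0.02 m/s and angular speed of scraper below 0.2 rad/s); the robot touches nothing.
It fails at once if the green scraper is moved by more than 15 mm (distance of green_scraper from where it was at the start of the episode above 0.015 m).
It fails at once if the handbell is pushed by more than 30 mm or tipped over (distance of handbell from where it was at the start of the episode above 0.03 m or angle between handbell's own z axis and vertical above 0.5 rad).
It fails at once if the red-rimmed tin can is pushed by more than 30 mm or tipped over (distance of can_red from where it was at the start of the episode above 0.03 m or angle between can_red's own z axis and vertical above 0.5 rad).
It fails at once if the woodblock is pushed by more than 30 mm or tipped over (distance of woodblock from where it was at the start of the episode above 0.03 m or angle between woodblock's own z axis and vertical above 0.5 rad).
It also fails if it takes over 58 s, if anything falls off the work surface, if the arm or the gripper's body presses on something with over 40 N, if the wrist force passes 120 N, or if a joint passes its speed limit or range.

## Working session

There is one attempt and no reset: what is moved stays moved. The work goes in short steps, Python scripts to look and compute and a tool call to move; the robot and the scene stay as the last step left them, time stands still between calls to the robot, and variables do not carry over. Pictures are saved under pics/ and viewed, at most 10 in all, crops included, and the job is handed in when it is done.

Besides the shell and the picture viewer there is one more tool, called by a JSON object that holds its "fn" and its "kwargs". play_rows: Moves the arm, as the interface text tells. Its arguments: {"type":"object","properties":{"increments":{"type":"array"},"grip_force":{"type":"number"}},"required":["increments"]}

```bash
ls; mkdir -p pics
cat > h.py <<'E'
import numpy as np, cv2
from workcell import telemetry, camera, calibration, workorder
from scipy.spatial.transform import Rotation as R
def cloud(name):
    """rgb, world xyz per pixel (nan if no depth)"""
    o=telemetry.get_obs(); c=calibration(name); im,d=camera(name)
    f=200/np.tan(np.radians(c["vertical_fov"])/2)
    v,u=np.mgrid[0:400,0:640].astype(float)
    xd=(u-c["cx"])/f; yd=(v-c["cy"])/f; x,y=xd.copy(),yd.copy()
    for _ in range(15):
        s=1+c["k1"]*(x*x+y*y); x,y=xd/s,yd/s
    p=np.dstack([x*d,y*d,d]); p[d<=0]=np.nan
    if "hand_eye" in c:
        H=np.array(c["hand_eye"]); p=p@H[:3,:3].T+H[:3,3]
        T=R.from_euler("xyz",o["tcp_rot"],degrees=True).as_matrix()
        p=p@T.T+np.array(o["ee_pos"])
    else:
        M=cv2.Rodrigues(np.array(c["rvec"],float))[0]; p=(p-np.array(c["tvec"]).ravel())@M
    return im,p
def save(n,im,s=1):
    cv2.imwrite("pics/"+n+".png",cv2.resize(im[...,::-1],None,fx=s,fy=s,interpolation=cv2.INTER_CUBIC))
E
python3 - <<'E'
from h import *
print(telemetry.get_obs())
a,p=cloud("top"); b,q=cloud("scene")
np.savez("t0",a=a,p=p,b=b,q=q)
save("top0",a,1.25); save("scene0",b,1.25)
E
```

```text
pics
{'time': 0.0, 'q': array([-7.59746096e+01,  5.01335744e+00,  1.00343301e+01,  9.51002583e+01,
        5.34803937e-04,  8.99984681e+01]), 'qd': array([-0.00537625,  0.09943639, -0.06652223,  0.04428538,  0.05868353,
       -0.06386116]), 'joint_efforts': array([ 7.64872402e-04, -5.20379591e+01,  4.64813840e+01,  1.57606305e-02,
        1.04510193e-05, -3.04191616e-06]), 'ee_pos': array([ 0.13324592, -0.53340284,  0.24956029]), 'tcp_rot': array([-1.79920714e+02, -5.36923213e-04,  1.40269215e+01]), 'wrist_force': array([ 0.85956303, -0.47562231,  0.02415202]), 'torque': array([-0.04122999,  0.00138877, -0.03158848]), 'grasp_force': 0.0, 'opening': 0.0855911252126771}
```

View pics/top0.png

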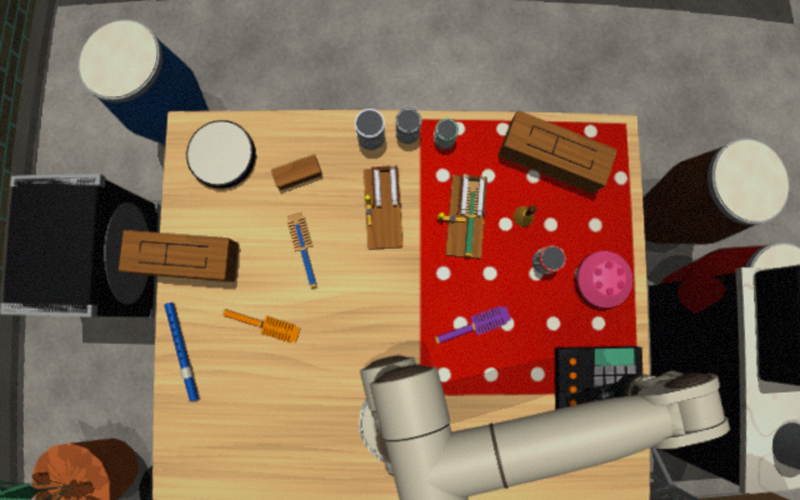

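View pics/scene0.png

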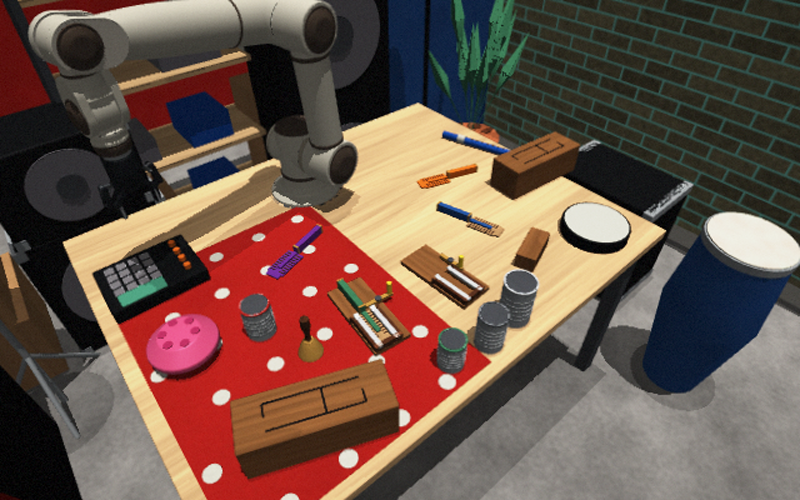

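Candidates for the target in the 800-wide top view:
- Blue scraper with pale blade at (302,250). This is the one I'm choosing.
- Orange look-alike at (262,326), purple at (473,325), and green at (468,230) in the full holder.
- Plain blue stick at (180,350), which has no blade.

The empty holder is at (383,207), with its knob at about (368,205).

Run:
```python
from h import *
z=np.load("t0.npz"); a,p=z["a"],z["p"]
hsv=cv2.cvtColor(a,cv2.COLOR_RGB2HSV)
def show(n,m):
    q=p[m]; q=q[~np.isnan(q[:,0])]; c=np.median(q,0); u,s,v=np.linalg.svd(q[:,:2]-q[:,:2].mean(0),full_matrices=False)
    t=(q[:,:2]-q[:,:2].mean(0))@v[0]; print(n,len(q),c.round(3),q.mean(0).round(3),"ext",np.ptp(t).round(3),"ang",np.degrees(np.arctan2(v[0,1],v[0,0])).round(1), "x",q[:,0].min().round(3),q[:,0].max().round(3),"y",q[:,1].min().round(3),q[:,1].max().round(3))
def roi(x0,x1,y0,y1):
    m=np.zeros((400,640),bool); m[int(y0/1.25):int(y1/1.25),int(x0/1.25):int(x1/1.25)]=1; return m
blue=(hsv[...,0]>100)&(hsv[...,0]<125)&(hsv[...,1]>140)
show("handle",blue&roi(280,325,205,295))
Z=p[...,2]
show("scr",(roi(280,325,205,295))&(Z>0.0025)&(hsv[...,1]>0))
show("holder",roi(355,412,160,255)&(Z>0.009)&(Z<0.07))
show("fullholder",roi(432,495,170,260)&(Z>0.009)&(Z<0.07))
yel=(hsv[...,0]>22)&(hsv[...,0]<32)&(hsv[...,1]>200)&(hsv[...,2]>120)
show("knob",yel&roi(360,378,185,230)&(Z>.03))
for n,r in dict(block=(270,325,150,195),can1=(350,390,105,155),bell=(510,540,200,230),wb=(118,240,228,285)).items(): show(n,roi(*r)&(Z>0.015))
print(calibration("wrist"))
```

```text
handle 139 [0.474 0.285 0.024] [0.481 0.288 0.022] ext 0.182 ang -162.9 x 0.408 0.582 y 0.26 0.32
scr 880 [0.521 0.299 0.006] [0.515 0.302 0.01 ] ext 0.285 ang -171.8 x 0.376 0.645 y 0.233 0.372
holder 1583 [0.643 0.061 0.016] [0.641 0.061 0.019] ext 0.288 ang -176.7 x 0.5 0.784 y -0.022 0.145
fullholder 1795 [ 0.613 -0.188  0.019] [ 0.614 -0.188  0.022] ext 0.278 ang 174.2 x 0.483 0.754 y -0.274 -0.101
knob 11 [0.658 0.104 0.064] [0.658 0.104 0.064] ext 0.013 ang 170.4 x 0.651 0.664 y 0.1 0.108
block 678 [0.737 0.318 0.049] [0.738 0.318 0.047] ext 0.141 ang 110.8 x 0.691 0.791 y 0.246 0.393
can1 626 [0.847 0.097 0.128] [0.851 0.097 0.111] ext 0.086 ang -171.8 x 0.818 0.904 y 0.057 0.14
bell 186 [ 0.61  -0.361  0.04 ] [ 0.611 -0.361  0.053] ext 0.055 ang -150.1 x 0.588 0.643 y -0.391 -0.336
wb 3183 [0.478 0.64  0.108] [0.478 0.643 0.104] ext 0.324 ang -94.4 x 0.409 0.551 y 0.493 0.822
{'vertical_fov': 70.47269825523773, 'cx': 317.1468726549664, 'cy': 199.80143355872806, 'k1': -0.0142202665047726, 'hand_eye': array([[ 3.01225345e-04, -9.56563268e-01, -2.91524652e-01,
         7.34728950e-02],
       [ 9.99999944e-01,  3.30981941e-04, -5.27565647e-05,
         8.21452517e-04],
       [ 1.46954387e-04, -2.91524620e-01,  9.56563314e-01,
        -1.24361273e-01],
       [ 0.00000000e+00,  0.00000000e+00,  0.00000000e+00,
         1.00000000e+00]])}
```

{"fn": "play_rows", "kwargs": {"increments": [[[548, -598, 0], [0, 0, 0], 0], [[548, -598, 0], [0, 0, 0], 0], [[548, -598, 0], [0, 0, 0], 0], [[548, -598, 0], [0, 0, 0], 0], [[548, -598, 0], [0, 0, 0], 0], [[548, -598, 0], [0, 0, 0], 0], [[548, -598, 0], [0, 0, 0], 0], [[548, -598, 0], [0, 0, 0], 0], [[548, -598, 0], [0, 0, 0], 0], [[548, -598, 0], [0, 0, 0], 0], [[548, -598, 0], [0, 0, 0], 0], [[548, -598, 0], [0, 0, 0], 0], [[548, -598, 0], [0, 0, 0], 0], [[548, -598, 0], [0, 0, 0], 0], [[548, -598, 0], [0, 0, 0], 0], [[548, -598, 0], [0, 0, 0], 0], [[548, -598, 0], [0, 0, 0], 0], [[548, -598, 0], [0, 0, 0], 0], [[548, -598, 0], [0, 0, 0], 0], [[548, -598, 0], [0, 0, 0], 0]]}}

```text
time: 2.1
ee_pos: [0.526, 0.1554, 0.2508]
tcp_rot: [-179.0, 0.0, 16.0]
wrist_force: [-0.1, -0.1, 0.6]
opening: 0.0854
grasp_force: 0.0
```

Run:
```python
from h import *
o=telemetry.get_obs(); print(o["time"],o["ee_pos"],o["tcp_rot"],o["q"])
a,p=cloud("wrist"); np.savez("w1",a=a,p=p); save("w1",a,1.25)
```

```text
2.1 [0.52600602 0.15541988 0.25075221] [-1.79002415e+02  1.88396387e-03  1.60317583e+01] [ 15.97713838   4.77877195   9.91188768  95.13595078   0.99758236
 179.94537178]
```

View pics/w1.png

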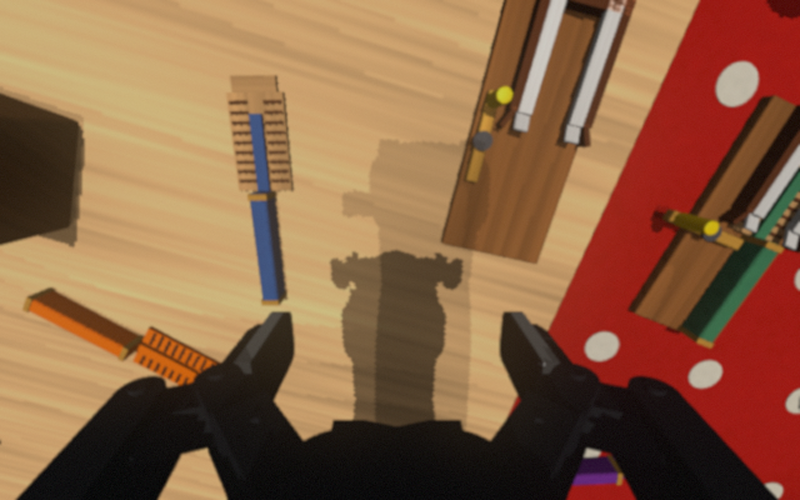

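The crop confirms the blue scraper: handle rear (272,300), shoulder (258,195), blade tip (255,77). The empty holder's mouth is at about (550,130), its knob at (504,95) and its pivot at (483,141).

```bash
cat > m.py <<'E'
from h import *
z=np.load("w1.npz"); a,p=z["a"],z["p"]; Z=p[...,2]
hsv=cv2.cvtColor(a,cv2.COLOR_RGB2HSV)
def roi(x0,x1,y0,y1):
    m=np.zeros((400,640),bool); m[int(y0/1.25):int(y1/1.25),int(x0/1.25):int(x1/1.25)]=1; return m
def rect(n,m):
    q=p[m]; q=q[~np.isnan(q[:,0])]; r=cv2.minAreaRect((q[:,:2]*1000).astype(np.float32)); print(n,len(q),"z",np.percentile(q[:,2],[5,50,95]).round(4),"rect",np.round(r[0],1),np.round(r[1],1),round(r[2],1)); return q,r
print("table z",np.nanmedian(Z[roi(60,200,20,80)]),np.nanmedian(Z[roi(300,420,20,80)]))
blue=(hsv[...,0]>100)&(hsv[...,0]<128)&(hsv[...,1]>100)
rect("blue top",blue&roi(235,300,100,310)&(Z>0.022)&(Z<.034))
rect("handle top rear",roi(235,300,200,310)&(Z>0.022)&(Z<.034))
rect("scraper all",roi(220,305,65,310)&(Z>0.003)&(Z<.04))
rect("blade",roi(220,305,65,195)&(Z>0.003)&(Z<.009))
rect("board+",roi(430,640,0,270)&(Z>0.011)&(Z<.018))
rect("lipL",roi(505,575,0,140)&(Z>0.028)&(Z<.036)&(hsv[...,1]<60))
rect("lipR",roi(560,640,0,150)&(Z>0.028)&(Z<.036)&(hsv[...,1]<60))
rect("bar",roi(460,520,80,190)&(Z>0.022)&(Z<.031))
rect("knob",roi(490,520,80,112)&(Z>0.060)&(Z<.07))
E
python3 m.py
```

```text
table z 0.0008088829104087453 0.0007427409806973762
blue top 812 z [0.0273 0.0285 0.0298] rect [453.2 279.9] [103.6  14.2] 16.5
handle top rear 1245 z [0.0246 0.0283 0.0298] rect [451.1 279.3] [113.2  19.9] 15.9
scraper all 5838 z [0.0046 0.0068 0.029 ] rect [509.9 298.1] [236.8  78.6] 11.8
blade 3423 z [0.0044 0.006  0.0075] rect [565.5 312.8] [116.4  81. ] 7.7
board+ 12663 z [0.0133 0.0146 0.016 ] rect [630.   60.3] [234.  106.6] 4.1
lipL 1462 z [0.0303 0.0327 0.0342] rect [692.8  57.9] [108.3  57.5] 6.5
lipR 1534 z [0.0297 0.0326 0.0342] rect [693.5  43.1] [112.9  54.4] 9.8
bar 722 z [0.024  0.0277 0.0306] rect [628.9  93.9] [95.5 34.5] 1.9
knob 179 z [0.062  0.0665 0.068 ] rect [654.7 105.6] [13.1 13.3] 17.5
```

```bash
cat >> m.py <<'E'
print("----")
def slices(n,m,ang,w,o0):
    q=p[m]; q=q[~np.isnan(q[:,0])][:,:2]*1000; d=np.array([np.cos(ang),np.sin(ang)]); e=np.array([-d[1],d[0]]); q=q-o0
    s=q@d; t=q@e; print(n,"s",np.percentile(s,[0.3,1,99,99.7]).round(1))
    S=[];T=[]
    for k in np.arange(s.min()+w/2,s.max()-w/2,w):
        tt=t[abs(s-k)<w/2]
        if len(tt)>15: lo,hi=np.percentile(tt,[3,97]); S.append(k);T.append((lo+hi)/2); print("  ",round(k),lo.round(1),hi.round(1))
    f=np.polyfit(S,T,1); print("  slope deg",np.degrees(np.arctan(f[0])).round(2),"ang",np.degrees(ang+np.arctan(f[0])).round(2),"t at s=0",f[1].round(2))
g=np.radians(16)
slices("handle",blue&roi(235,300,190,310)&(Z>0.024)&(Z<.034),g,12,np.array([451,279]))
tan=~blue
slices("blade",roi(222,300,70,190)&(Z>0.0035)&(Z<.0085),g,10,np.array([451,279]))
h=np.radians(3)
o=np.array([643,50])
slices("board",roi(430,640,120,270)&(Z>0.0095)&(Z<.018)&(hsv[...,0]<15),h,10,o)
slices("lipL",roi(505,575,0,140)&(Z>0.029)&(Z<.036)&(hsv[...,1]<50),h,12,o)
slices("lipR",roi(560,640,0,150)&(Z>0.029)&(Z<.036)&(hsv[...,1]<50),h,12,o)
yel=(hsv[...,0]>18)&(hsv[...,0]<35)&(hsv[...,1]>150)
slices("bar",roi(460,520,80,190)&(Z>0.022)&(Z<.031),h,8,o)
E
python3 m.py | sed -n '/----/,$p'
```

```text
----
handle s [-48.9 -48.   53.9  54.1]
   -43 -6.5 6.2
   -31 -6.5 6.8
   -19 -6.3 6.2
   -7 -6.2 6.4
   5 -6.1 6.5
   17 -5.7 6.9
   29 -5.9 6.8
   41 -5.7 7.2
  slope deg 0.56 ang 16.56 t at s=0 0.28
blade s [ 64.7  65.9 173.1 173.5]
   70 -25.5 28.6
   80 -25.8 28.5
   90 -25.1 29.0
   100 -24.9 28.8
   110 -25.0 29.1
   120 -25.1 29.6
   130 -24.9 29.6
   140 -24.3 29.7
   150 -24.1 29.1
   160 -21.5 27.3
  slope deg 0.9 ang 16.9 t at s=0 0.36
board s [-127.6 -126.3    9.7   12.6]
   -124 -37.9 59.3
   -114 -38.2 59.2
   -104 -38.0 59.6
   -94 -37.6 59.2
   -84 -37.8 59.8
   -74 -38.0 59.8
   -64 -37.9 60.3
   -54 -37.5 60.8
   -44 -37.8 61.0
   -34 -38.4 60.7
   -24 -38.4 59.8
   -14 -37.8 61.1
   -4 -36.4 60.5
   6 -22.8 28.2
  slope deg -0.98 ang 2.02 t at s=0 9.53
lipL s [ -4.6  -3.5 100.5 102.2]
   1 -25.5 30.5
   13 -23.3 30.5
   25 -18.4 30.5
   37 18.6 30.8
   49 18.8 30.9
   61 18.6 31.1
   73 19.0 31.3
   85 19.6 31.6
   97 19.7 31.5
  slope deg 15.29 ang 18.29 t at s=0 4.71
lipR s [ -3.7  -3.  103.6 104.1]
   1 -30.2 -18.1
   13 -30.7 -17.9
   25 -30.4 -18.1
   37 -30.1 -17.9
   49 -30.2 -17.3
   61 -30.0 -16.9
   73 -29.8 -16.8
   85 -29.9 -16.8
   97 -29.5 22.3
  slope deg 6.92 ang 9.92 t at s=0 -27.56
bar s [-58.9 -58.3  32.2  35.1]
   -55 47.2 58.3
   -47 47.2 58.6
   -39 47.6 58.6
   -31 47.6 59.0
   -23 46.1 60.4
   -15 47.2 60.6
   -7 41.7 60.3
   1 31.0 60.5
   9 28.2 60.8
   17 36.7 61.1
  slope deg -5.89 ang -2.89 t at s=0 48.95
```

{"fn": "play_rows", "kwargs": {"increments": [[[0, 0, 0], [0, 0, -60], 0], [[0, 0, 0], [0, 0, -60], 0], [[-44, -140, 60], [0, 0, -90], 0.4], [[-44, -140, 60], [0, 0, -90], 0.4], [[-44, -140, 60], [0, 0, -90], 0.4], [[-44, -140, 60], [0, 0, -90], 0.4], [[-44, -140, 60], [0, 0, -90], 0.4], [[-44, -140, 60], [0, 0, -90], 0.4], [[-44, -140, 60], [0, 0, -90], 0.4], [[-44, -140, 60], [0, 0, -120], 0.4], [[-44, -140, 60], [0, 0, -120], 0.4], [[-44, -140, 60], [0, 0, -150], 0.4], [[-44, -140, 60], [0, 0, -150], 0.4], [[-44, -140, 60], [0, 0, -150], 0.4], [[-44, -140, 60], [0, 0, -150], 0.4], [[-44, -140, 60], [0, 0, -175], 0.4], [[-44, -140, 60], [0, 0, -175], 0.4], [[-44, -140, 60], [0, 0, -175], 0.4], [[-44, -140, 60], [0, 0, -175], 0.4], [[-44, -140, 60], [0, 0, -175], 0.4]]}}

```text
time: 4.15
ee_pos: [0.4451, 0.2788, 0.1934]
tcp_rot: [179.0, -0.1, -171.7]
wrist_force: [-0.6, 0.3, 0.2]
opening: 0.051
grasp_force: 0.0
```

Run:
```python
from h import *
o=telemetry.get_obs(); print(o["time"],o["ee_pos"].round(4),o["tcp_rot"].round(2),o["q"].round(1),o["opening"])
a,p=cloud("wrist"); np.savez("w2",a=a,p=p); save("w2",a,1.25)
```

```text
4.15 [0.4451 0.2788 0.1934] [ 1.7898e+02 -1.0000e-01 -1.7172e+02] [31.6  0.5 -0.9 88.3  1.  23.3] 0.0510003689833226
```

View pics/w2.png

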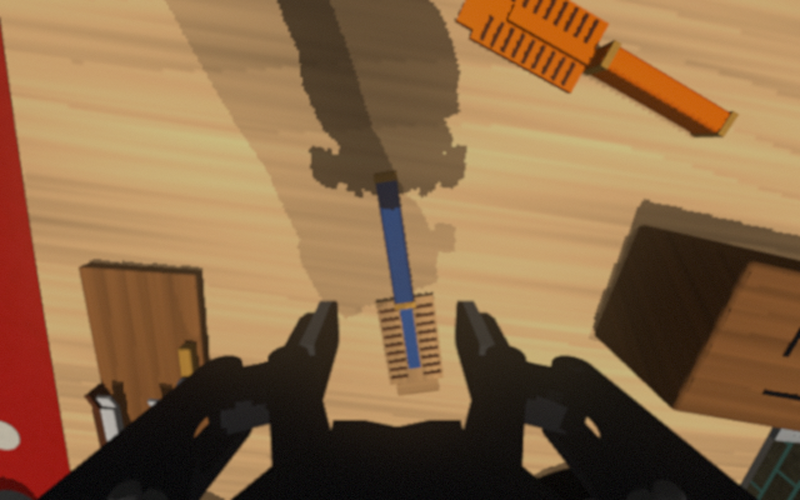

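The scraper handle runs from its brass rear cap (386,173) to the shoulder (402,300), between the fingers. Now a finer handle pose from this view.

```bash
sed -i 's/^z=np.load.*/import sys; z=np.load(sys.argv[1]+".npz"); a,p=z["a"],z["p"]; Z=p[...,2]/' m.py
python3 - <<'E'
src=open('m.py').read().split('print("table z"')[0]; sl=src and open('m.py').read().split('print("----")')[1].split('g=np.radians')[0]
import sys; sys.argv=['m','w2']; exec(src); exec(sl)
slices("handle",roi(365,425,165,300)&(Z>0.022)&(Z<.034),np.radians(16.7),12,np.array([445,277.5]))
slices("blade",roi(370,450,295,400)&(Z>0.003)&(Z<.009),np.radians(16.7),12,np.array([445,277.5]))
E
```

```text
handle s [-51.5 -51.2  59.1  60.1]
   -46 -6.9 10.4
   -34 -6.7 9.9
   -22 -6.8 10.0
   -10 -6.7 9.8
   2 -6.9 9.9
   14 -6.9 9.7
   26 -6.8 9.9
   38 -7.0 9.7
   50 -6.8 9.8
  slope deg -0.15 ang 16.55 t at s=0 1.55
blade s [ 69.3  69.9 178.4 179.8]
   75 -25.5 28.1
   87 -25.1 28.0
   99 -25.4 28.0
   111 -25.1 27.7
   123 -25.5 28.0
   135 -25.1 27.9
   147 -25.7 27.7
   159 -24.8 27.3
   171 -19.7 21.8
  slope deg -0.16 ang 16.54 t at s=0 1.59
```

{"fn": "play_rows", "kwargs": {"increments": [[[1.5, -2.9, 40], [1, 0, -8.3], 0.4], [[1.5, -2.9, 80], [1, 0, -8.3], 0.4], [[1.5, -2.9, 120], [1, 0, -8.3], 0.4], [[1.5, -2.9, 140], [1, 0, -8.3], 0.4], [[1.5, -2.9, 155], [1, 0, -8.3], 0.4], [[1.5, -2.9, 165], [1, 0, -8.3], 0.4], [[1.5, -2.9, 169.5], [1, 0, -8.3], 0.4], [[1.5, -2.9, 169.5], [1, 0, -8.3], 0.4], [[1.5, -2.9, 169.5], [1, 0, -8.3], 1], [[1.5, -2.9, 169.5], [1, 0, -8.3], 1], [[1.5, -2.9, 169.5], [1, 0, -8.3], 1], [[1.5, -2.9, 169.5], [1, 0, -8.3], 1], [[1.5, -2.9, 169.5], [1, 0, -8.3], 1], [[1.5, -2.9, 169.5], [1, 0, -8.3], 1]], "grip_force": 70}}

```text
time: 5.6
ee_pos: [0.4438, 0.2799, 0.0243]
tcp_rot: [180.0, 0.0, -163.7]
wrist_force: [0.1, -1.0, 6.1]
opening: 0.0162
grasp_force: 69.3
```

Run:
```python
from h import *
o=telemetry.get_obs(); print({k:np.round(v,4) for k,v in o.items()})
```

```text
{'time': np.float64(5.6), 'q': array([ 3.22186e+01,  3.41310e+00, -1.67263e+01,  6.98419e+01,
        3.74000e-02,  1.59211e+01]), 'qd': array([ 0.1033,  0.0138, -0.066 ,  0.0596, -0.0363,  0.0358]), 'joint_efforts': array([-7.53000e-02, -4.59885e+01,  4.26704e+01, -3.49100e-01,
       -4.00000e-04, -2.89000e-02]), 'ee_pos': array([0.4438, 0.2799, 0.0243]), 'tcp_rot': array([ 1.799589e+02,  7.700000e-03, -1.637025e+02]), 'wrist_force': array([ 0.0678, -0.9926,  6.1429]), 'torque': array([-0.1298,  0.1241, -0.037 ]), 'grasp_force': np.float64(69.3331), 'opening': np.float64(0.0162)}
```

{"fn": "play_rows", "kwargs": {"increments": [[[0, 0, -15], [0, 0, 0], 1], [[0, 0, -40], [0, 0, 0], 1], [[10, -30, -80], [0, 0, 2], 1], [[22, -65, -80], [0, 0, 5], 1], [[34, -105, -80], [0, 0, 8], 1], [[46, -140, -80], [0, 0, 11], 1], [[58, -175, -80], [0, 0, 12.6], 1], [[68, -205, -80], [0, 0, 12.6], 1], [[76.5, -230.8, -80], [0, 0, 12.6], 1], [[76.5, -230.8, -60], [0, 0, 12.6], 1], [[76.5, -230.8, -40], [0, 0, 12.6], 1], [[76.5, -230.8, -40], [0, 0, 12.6], 1], [[76.5, -230.8, -40], [0, 0, 12.6], 1]]}}

```text
time: 6.9
ee_pos: [0.4346, 0.0366, 0.0641]
tcp_rot: [-180.0, -0.1, -176.3]
wrist_force: [0.8, -0.4, -1.8]
opening: 0.0167
grasp_force: 68.8
```

Run:
```python
from h import *
o=telemetry.get_obs(); print(o["time"],o["ee_pos"].round(4),o["tcp_rot"].round(2),o["q"].round(1),o["opening"],o["wrist_force"].round(1))
a,p=cloud("wrist"); b,q=cloud("top"); np.savez("w3",a=a,p=p,b=b,q=q)
save("w3",np.vstack([a, cv2.resize(b[100:225,240:440],(640,400),interpolation=cv2.INTER_CUBIC)]),0.75)
```

```text
6.9 [0.4346 0.0366 0.0641] [-1.8000e+02 -1.0000e-01 -1.7629e+02] [  4.8 -10.1 -25.1  75.1  -0.    1.1] 0.01671999957542117 [ 0.8 -0.4 -1.8]
```

View pics/w3.png

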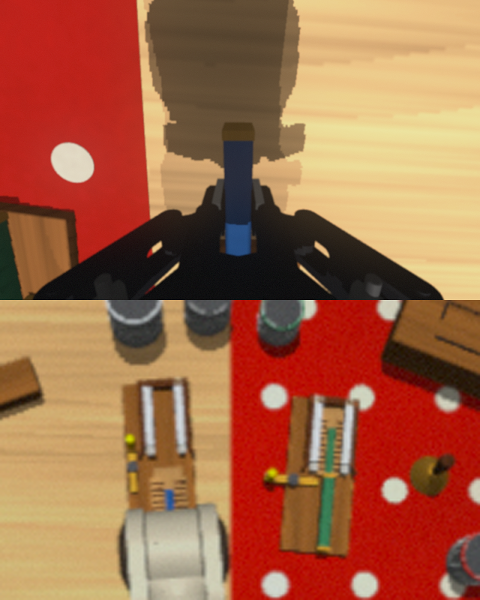

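The top view shows the blade tip just short of the slot mouth and roughly in line with it. I'll measure the offset between them in that single camera.

Run:
```python
from h import *
z=np.load("w3.npz"); b,q=z["b"],z["q"]; hsv=cv2.cvtColor(b,cv2.COLOR_RGB2HSV)
y=np.radians(3.7); d=np.array([np.cos(y),np.sin(y)]); e=np.array([-d[1],d[0]])
r=(q[...,:2]-[.6398,.0501])*1000; s=r@d; t=r@e; Z=q[...,2]*1000
def sl(n,m,w):
    S,T=s[m],t[m]; print(n,m.sum(),"s",S.min().round(1),S.max().round(1),"z",np.median(Z[m]).round(1))
    for k in np.arange(S.min()+w/2,S.max(),w):
        x=T[abs(S-k)<w/2]
        if len(x)>4: print("  ",round(k),x.min().round(1),x.max().round(1),((x.min()+x.max())/2).round(1),len(x))
sl("blade",(abs(t)<40)&(s>-100)&(s<0)&(Z>36)&(Z<56),10)
m=(s>5)&(s<105)&(Z>27)&(Z<38)&(hsv[...,1]<60)
sl("lipL",m&(t>0)&(t<45),15); sl("lipR",m&(t<0)&(t>-45),15)
sl("board",(s>-5)&(s<130)&(abs(t-10)<70)&(Z>8)&(Z<40),15)
k=(abs(s+16)<70)&(abs(t-54)<25)&(Z>50); sl("knob",k,20)
```

```text
blade 242 s -88.9 -23.0 z 44.7
   -84 -25.5 26.0 0.3 40
   -74 -26.1 25.4 -0.4 41
   -64 -26.9 25.0 -0.9 36
   -54 -27.1 24.5 -1.3 39
   -44 -24.3 23.8 -0.3 38
   -34 -24.6 23.4 -0.6 33
   -24 -17.8 18.9 0.5 14
lipL 86 s 5.6 103.6 z 31.9
   13 16.9 31.4 24.2 8
   28 16.5 31.3 23.9 16
   43 18.9 30.7 24.8 12
   58 18.1 29.6 23.9 13
   73 17.0 32.2 24.6 15
   88 16.8 31.5 24.1 12
   103 19.4 31.1 25.3 9
lipR 85 s 5.3 104.8 z 31.6
   13 -31.7 -19.8 -25.7 11
   28 -32.5 -17.4 -24.9 14
   43 -33.0 -17.9 -25.5 17
   58 -30.7 -18.7 -24.7 9
   73 -31.4 -20.3 -25.9 11
   88 -32.5 -20.5 -26.5 14
   103 -33.1 -21.4 -27.2 8
board 851 s -5.0 122.1 z 19.2
   3 -41.9 59.5 8.8 109
   18 -39.5 58.9 9.7 103
   33 -40.5 61.7 10.6 88
   48 -37.3 61.0 11.9 103
   63 -38.6 60.4 10.9 95
   78 -58.2 59.5 0.6 104
   93 -40.4 58.6 9.1 100
   108 -37.2 61.9 12.4 107
knob 15 s 12.5 27.7 z 63.0
   23 45.6 56.5 51.0 14
```

{"fn": "play_rows", "kwargs": {"increments": [[[0, 0, 15], [0, 0, 0], 1], [[0, 0, 23.5], [0, 0, 0], 1], [[0, 0, 23.5], [0, 0, 0], 1], [[-10, 0, 23.5], [0, 0, 0], 1], [[-20, 0, 23.5], [0, 0, 0], 1], [[-30, 0, 23.5], [0, 0, 0], 1], [[-40, 0, 23.5], [0, 0, 0], 1], [[-50, 0, 23.5], [0, 0, 0], 1], [[-60, 0, 23.5], [0, 0, 0], 1], [[-70, 0, 23.5], [0, 0, 0], 1], [[-70, 0, 23.5], [0, 0, 0], 1]]}}

```text
time: 8.1
ee_pos: [0.5056, 0.0411, 0.0396]
tcp_rot: [-180.0, -0.1, -176.3]
wrist_force: [-0.4, 0.6, -1.9]
opening: 0.0167
grasp_force: 68.9
```

```bash
cat > st.py <<'E'
from h import *
o=telemetry.get_obs(); d=o["ee_pos"]*1000-[639.8,50.1,0]; y=np.radians(3.7); c,s=np.cos(y),np.sin(y)
f=o["wrist_force"]
print(o["time"],"tcp in holder",np.round([c*d[0]+s*d[1],-s*d[0]+c*d[1],d[2]],1),"rot",o["tcp_rot"].round(2),"F holder",np.round([c*f[0]+s*f[1],-s*f[0]+c*f[1],f[2]],1),"M",o["torque"].round(2),"open",o["opening"].round(4))
E
python3 st.py
```

```text
Traceback (most recent call last):
  File "st.py", line 4, in <module>
    print(o["time"],"tcp in holder",np.round([c*d[0]+s*d[1],-s*d[0]+c*d[1],d[2]],1),"rot",o["tcp_rot"].round(2),"F holder",np.round([c*f[0]+s*f[1],-s*f[0]+c*f[1],f[2]],1),"M",o["torque"].round(2),"open",o["opening"].round(4))
                                                                                                                                                                                                           ^^^^^^^^^^^^^^^^^^
AttributeError: 'float' object has no attribute 'round'
```

{"fn": "play_rows", "kwargs": {"increments": [[[-10, 0, 0], [0, 0, 0], 1], [[-20, 0, 0], [0, 0, 0], 1], [[-30, 0, 0], [0, 0, 0], 1], [[-40, 0, 0], [0, 0, 0], 1], [[-48, 0, 0], [0, 0, 0], 1], [[-53, 0, 0], [0, 0, 0], 1], [[-56, 0, 0], [0, 0, 0], 1], [[-56, 0, 0], [0, 0, 0], 1]]}}

```text
time: 8.9
ee_pos: [0.5605, 0.0447, 0.0395]
tcp_rot: [-180.0, -0.1, -176.3]
wrist_force: [0.1, 0.2, -1.4]
opening: 0.0167
grasp_force: 68.9
```

```bash
sed -i 's/o\["opening"\].round(4)/o["opening"]/' st.py; python3 st.py
```

```text
8.9 tcp in holder [-79.5  -0.3  39.5] rot [-1.800e+02 -1.000e-01 -1.763e+02] F holder [ 0.1  0.2 -1.4] M [-0.03  0.07  0.03] open 0.01665417965670404
```

{"fn": "play_rows", "kwargs": {"increments": [[[-2, 0, 0.5], [0, 0, 0], 1], [[-4, 0, 1], [0, 0, 0], 1], [[-5, 0, 1], [0, 0, 0], 1], [[-6, 0, 1], [0, 0, 0], 1], [[-7, 0, 1], [0, 0, 0], 1], [[-7.5, 0, 1], [0, 0, 0], 1]]}}

```text
time: 9.5
ee_pos: [0.5664, 0.045, 0.0384]
tcp_rot: [-180.0, -0.3, -176.3]
wrist_force: [-11.5, -1.0, 3.6]
opening: 0.0167
grasp_force: 69.6
```

```bash
python3 st.py
```

```text
9.5 tcp in holder [-73.6  -0.3  38.4] rot [-179.99   -0.27 -176.3 ] F holder [-11.5  -0.3   3.6] M [-0.14  1.83 -0.04] open 0.016712124336127652
```

{"fn": "play_rows", "kwargs": {"increments": [[[-1, 0, 0], [0, 0, 0], 1], [[-2, 0, 0], [0, 0, 0], 1], [[-2, 0, 0], [0, 0, 0], 1]]}}

```text
time: 9.8
ee_pos: [0.5665, 0.045, 0.0384]
tcp_rot: [-180.0, -0.5, -176.3]
wrist_force: [-20.1, -1.2, 9.8]
opening: 0.0168
grasp_force: 70.4
```

```bash
python3 st.py
python3 - <<'E'
from h import *
b,q=cloud("top"); np.savez("w4",b=b,q=q); save("w4",b[100:225,240:440],4)
E
```

```text
9.8 tcp in holder [-73.5  -0.3  38.4] rot [-179.99   -0.49 -176.3 ] F holder [-20.1   0.1   9.8] M [-0.24  3.48  0.01] open 0.016771186005830333
```

View pics/w4.png

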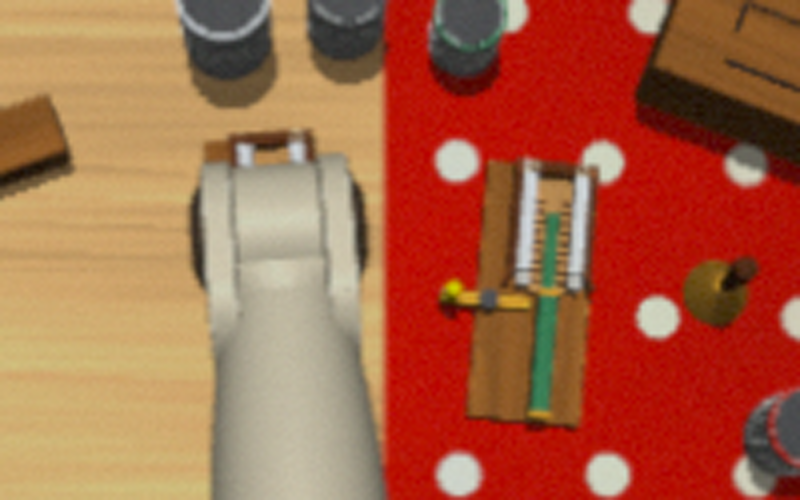

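{"fn": "play_rows", "kwargs": {"increments": [[[0, 0, 0], [0, 0, 0], 0.5], [[0, 0, 0], [0, 0, 0], 0.5], [[0, 0, 0], [0, 0, 0], 0.5], [[0, 0, 0], [0, 0, 0], 0.5], [[0, 0, -20], [0, 0, 0], 0.5], [[0, 0, -50], [0, 0, 0], 0.5], [[0, 0, -100], [0, 0, 0], 0.5], [[10, 0, -150], [0, 0, 0], 0.5], [[20, 0, -180], [0, 0, 0], 0.5], [[20, 0, -180], [0, 0, 0], 0.5], [[20, 0, -180], [0, 0, 0], 0.5]]}}

```text
time: 10.95
ee_pos: [0.5506, 0.0441, 0.2192]
tcp_rot: [-180.0, 0.0, -176.3]
wrist_force: [-0.3, 0.2, -0.3]
opening: 0.0425
grasp_force: 0.0
```

```bash
python3 st.py
python3 - <<'E'
from h import *
b,q=cloud("wrist"); np.savez("w5",a=b,p=q); save("w5",b,1.25)
E
```

```text
10.95 tcp in holder [-89.4  -0.3 219.2] rot [-1.800e+02  2.000e-02 -1.763e+02] F holder [-0.2  0.2 -0.3] M [ 0.01 -0.03 -0.02] open 0.04253823632888318
```

View pics/w5.png

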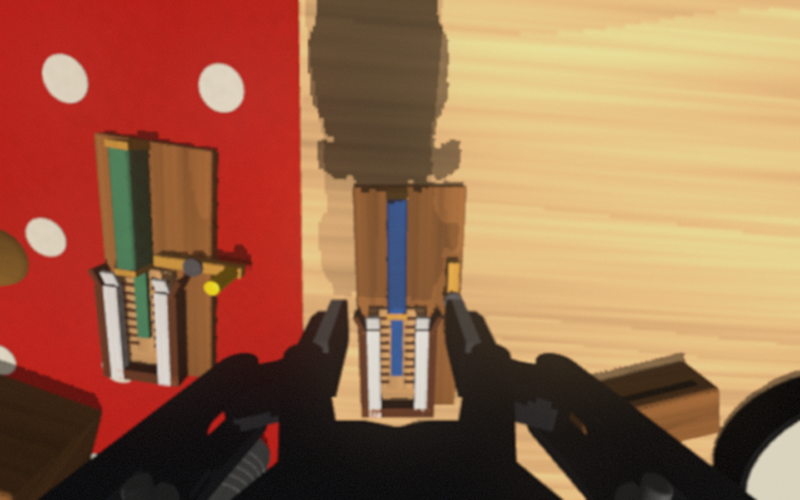

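Run:
```python
from h import *
z=np.load("w5.npz"); b,q=z["a"],z["p"]
y=np.radians(3.7); d=np.array([np.cos(y),np.sin(y)]); e=np.array([-d[1],d[0]])
r=(q[...,:2]-[.6398,.0501])*1000; s=r@d; t=r@e; Z=q[...,2]*1000
def P(n,m): print(n,m.sum(),"s",np.percentile(s[m],[1,99]).round(1),"t",np.percentile(t[m],[1,50,99]).round(1),"z",np.median(Z[m]).round(1))
P("handle",(abs(t)<16)&(s<-10)&(s>-140)&(Z>36)&(Z<48))
for k in (-115,-95,-75,-55,-35,-15): P(" ",(abs(t)<16)&(abs(s-k)<8)&(Z>36)&(Z<48))
P("board rear",(t>15)&(t<45)&(s<-20)&(s>-140)&(Z>10)&(Z<18))
print("profile along slot (s, z, rgb):")
for k in range(60,132,4):
    m=(abs(t)<14)&(abs(t)>8)&(abs(s-k)<2)
    if m.sum(): print(k,m.sum(),Z[m].mean().round(1),b[m].mean(0).round())
# same with the green scraper for reference: by image column/row only
print("keeper arm"); P("",(t>35)&(t<75)&(s<-20)&(s>-70)&(Z>22)&(Z<32))
```

```text
handle 1574 s [-124.2  -10.7] t [-9.5 -0.8  8.1] z 42.5
  243 s [-122.5 -107.2] t [-9.8 -1.3  8.2] z 42.9
  234 s [-102.9  -87.1] t [-9.  -0.8  7.5] z 42.5
  220 s [-82.9 -67.4] t [-9.2 -1.3  7.6] z 42.5
  210 s [-62.8 -47.3] t [-9.3 -0.2  7.8] z 42.4
  205 s [-42.8 -27.4] t [-9.5 -1.3  8. ] z 42.5
  201 s [-22.6  -7.3] t [-9.6 -1.3  8.1] z 42.7
board rear 2132 s [-126.1  -20.9] t [15.3 30.  44.8] z 14.7
profile along slot (s, z, rgb):
60 20 19.8 [192. 144.  96.]
64 26 20.4 [144. 104.  70.]
68 20 19.8 [192. 144.  97.]
72 29 20.1 [144. 106.  73.]
76 23 20.2 [169. 126.  85.]
80 27 20.1 [172. 129.  84.]
84 22 20.4 [142. 102.  67.]
88 26 19.8 [197. 148.  97.]
92 23 19.7 [200. 151.  99.]
96 27 20.0 [200. 151.  98.]
100 22 19.8 [193. 146.  95.]
104 29 20.9 [145. 109.  72.]
108 83 27.2 [64. 44. 31.]
112 24 33.2 [100.  61.  40.]
116 24 32.9 [115.  76.  51.]
120 3 32.7 [143. 103.  70.]
keeper arm
 326 s [-56.4 -20.7] t [47.  53.1 60.1] z 27.7
```

The blade fills the slot to about x = 105 against the stop, which starts at about 108. It's lying flat (handle top at z = 42.5) and centred. Next is the keeper knob.

{"fn": "play_rows", "kwargs": {"increments": [[[-30, 15, 0], [0, 0, 0], 0.5], [[-70, 35, 30], [0, 0, 0], 0.5], [[-108.5, 54.5, 60], [0, 0, 0], 0.5], [[-108.5, 54.5, 100], [0, 0, 0], 0.5], [[-108.5, 54.5, 130], [0, 0, 0], 0.5], [[-108.5, 54.5, 150], [0, 0, 0], 0.5], [[-108.5, 54.5, 164], [0, 0, 0], 0.5], [[-108.5, 54.5, 164], [0, 0, 0], 0.5], [[-108.5, 54.5, 164], [0, 0, 0], 0.9], [[-108.5, 54.5, 164], [0, 0, 0], 0.9], [[-108.5, 54.5, 164], [0, 0, 0], 0.9], [[-108.5, 54.5, 164], [0, 0, 0], 0.9], [[-108.5, 54.5, 164], [0, 0, 0], 0.9]], "grip_force": 25}}

```text
time: 12.3
ee_pos: [0.6551, 0.1055, 0.0553]
tcp_rot: [180.0, -0.0, -176.3]
wrist_force: [0.4, 1.6, 1.7]
opening: 0.0132
grasp_force: 24.7
```

```bash
python3 st.py
```

```text
12.3 tcp in holder [18.8 54.3 55.3] rot [ 1.7999e+02 -1.0000e-02 -1.7630e+02] F holder [0.5 1.5 1.7] M [ 0.22 -0.07  0.07] open 0.013188684122566753
```

{"fn": "play_rows", "kwargs": {"increments": [[[0.3, 4.7, 0], [0, 0, 0], 0.9], [[1.2, 9.3, 0], [0, 0, 0], 0.9], [[2.7, 13.8, 0], [0, 0, 0], 0.9], [[4.8, 18, 0], [0, 0, 0], 0.9], [[7.4, 21.9, 0], [0, 0, 0], 0.9], [[10.5, 25.5, 0], [0, 0, 0], 0.9], [[14.1, 28.6, 0], [0, 0, 0], 0.9], [[18, 31.2, 0], [0, 0, 0], 0.9], [[22.2, 33.3, 0], [0, 0, 0], 0.9], [[26.7, 34.8, 0], [0, 0, 0], 0.9], [[31.3, 35.7, 0], [0, 0, 0], 0.9], [[36, 36, 0], [0, 0, 0], 0.9], [[38, 36, 0], [0, 0, 0], 0.9], [[38, 36, 0], [0, 0, 0], 0.9], [[38, 36, 0], [0, 0, 0], 0.9]]}}

```text
time: 13.8
ee_pos: [0.6149, 0.139, 0.0551]
tcp_rot: [-180.0, -0.0, -176.3]
wrist_force: [2.6, -0.7, 4.6]
opening: 0.0131
grasp_force: 25.3
```

```bash
python3 st.py
```

```text
13.8 tcp in holder [-19.2  90.3  55.1] rot [-1.800e+02 -2.000e-02 -1.763e+02] F holder [ 2.6 -0.9  4.6] M [-0.08 -0.6   0.12] open 0.013058707029839469
```

{"fn": "play_rows", "kwargs": {"increments": [[[2, 0, 0], [0, 0, 0], 0.9], [[3, 0, 0], [0, 0, 0], 0.9], [[3, 0, 0], [0, 0, 0], 0.9]]}}

```text
time: 14.1
ee_pos: [0.6119, 0.1389, 0.0551]
tcp_rot: [180.0, -0.0, -176.3]
wrist_force: [4.3, 0.6, 5.3]
opening: 0.0131
grasp_force: 25.3
```

```bash
python3 st.py
```

```text
14.1 tcp in holder [-22.1  90.4  55.1] rot [ 1.7998e+02 -1.0000e-02 -1.7629e+02] F holder [4.3 0.3 5.3] M [ 0.22 -0.96  0.15] open 0.01309601899636357
```

{"fn": "play_rows", "kwargs": {"increments": [[[0, 0, 0], [0, 0, 0], 0.6], [[0, 0, 0], [0, 0, 0], 0.6], [[0, 0, 0], [0, 0, 0], 0.6], [[0, 0, -30], [0, 0, 0], 0.6], [[0, 0, -60], [0, 0, 0], 0.6], [[20, -30, -100], [0, 0, 0], 0.6], [[50, -60, -150], [0, 0, 0], 0.6], [[70, -80, -165], [0, 0, 0], 0.6], [[70, -80, -165], [0, 0, 0], 0.6], [[70, -80, -165], [0, 0, 0], 0.6]]}}

```text
time: 15.1
ee_pos: [0.5469, 0.0538, 0.2203]
tcp_rot: [180.0, -0.0, -176.4]
wrist_force: [0.5, -0.8, -0.3]
opening: 0.0344
grasp_force: 0.0
```

```bash
python3 st.py
python3 - <<'E'
from h import *
b,q=cloud("wrist"); np.savez("w6",a=b,p=q); save("w6",b,1.25)
y=np.radians(3.7); d=np.array([np.cos(y),np.sin(y)]); e=np.array([-d[1],d[0]])
r=(q[...,:2]-[.639,.0498])*1000; s=r@d; t=r@e; Z=q[...,2]*1000
def P(n,m): print(n,m.sum(),"s",np.percentile(s[m],[1,50,99]).round(1),"t",np.percentile(t[m],[1,50,99]).round(1),"z",np.median(Z[m]).round(1))
P("knob top",(Z>60)&(Z<70)&(abs(s+10)<60)&(t>40)&(t<120))
P("handle",(abs(t)<16)&(s<-30)&(s>-140)&(Z>36)&(Z<48))
m=(Z>22)&(Z<31)&(abs(s+16)<40)&(t>14)&(t<72); P("bar",m)
P("board rear",(t>15)&(t<45)&(s<-60)&(s>-140)&(Z>10)&(Z<18))
E
```

```text
15.1 tcp in holder [-92.5   9.7 220.3] rot [ 1.7999e+02 -1.0000e-02 -1.7637e+02] F holder [ 0.4 -0.9 -0.3] M [-0.06 -0.   -0.03] open 0.03436208289907135
knob top 139 s [-22.3 -17.1  -9.7] t [83.4 89.1 96.1] z 66.2
handle 1301 s [-123.6  -80.3  -30.8] t [-9.4 -0.4  7.9] z 42.5
bar 420 s [-25.  -18.3  15.1] t [16.2 35.8 71.3] z 27.6
board rear 1339 s [-125.1  -94.2  -60.6] t [16.  30.1 44.6] z 14.6
```

View pics/w6.png

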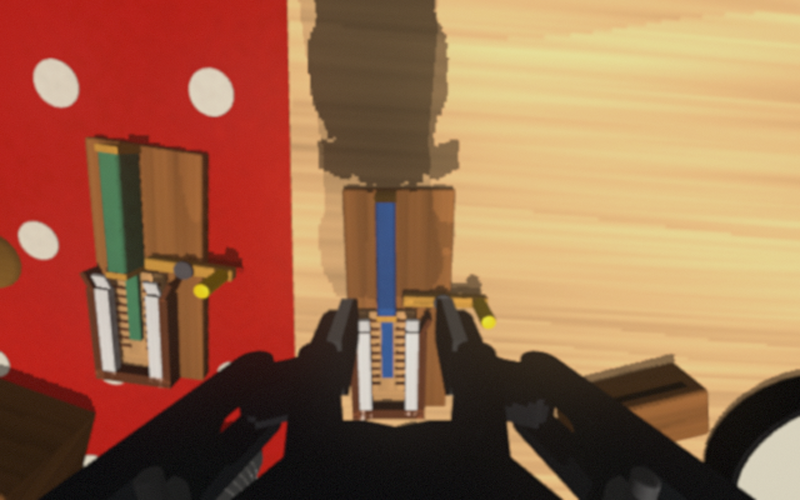

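The bar lies straight across behind the blade: knob at (488,322), about 90°, matching the full holder. The blade is home in the slot, and the gripper is clear of everything.

```bash
python3 -c "
from workcell import workorder
print(workorder.job_done())"
```

```text
the job is handed in; nothing more can be done
None
```

I handed the job in at about 15 s: the blue scraper measured home against the stop in the empty holder (tip about 1–2 mm from nominal), and its keeper is swung shut at about 90°. The hand-in returned no verdict, and the arm touched nothing else that I saw.

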